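# Turn the lamp housing over beneath the low shelf and set its dimmer

## Robot

A 6-joint arm with a two-finger parallel gripper is mounted at the origin on a cart in front of the work surface, level with it; the furniture and walls round the work are solid. World frame = base frame: x ahead of the robot, y to its left, z up, the work surface at z = 0. Lengths are in m, angles in rad, forces in N, time in s.
With the tool pointing down it reaches from about 0.25 to 0.775 m from the base axis. Payload 4 kg.
Tool frame: the origin (TCP) lies on the centre line of the jaws, within the pads' length; the fingertips stand 25 mm ahead of it and the grasp point (between the pads) lies 6 mm ahead of it; z points along the fingers, y is the line along which they close (so a half turn about z gives the same grasp; the last joint's range is limited). The gripper opens to 94 mm and grips with 3 to 60 N. Pads are 16 mm wide; open, the fingers measure 119 mm over their backs; the gripper's body (75 mm by 177 mm) begins 78 mm behind the grasp point.
Start: joints at [1.062, 0.087, 1.371, -0, 1.684, -0.103], TCP at [0.217, 0.505, 0.231] pointing down, gripper open.
Joint ranges: [-3.1, 3.1], [-0.76, 2.03], [0.27, 2.55], [-1.08, 4.22], [0.17, 2.65], [-2.57, 2.57]. Speed limits (rad/s): [2.79, 2.79, 3.14, 3.14, 3.14, 3.14].

## Interface

Orientations are given as [roll, pitch, yaw] about the fixed x, y, z axes, in that order (R = Rz(yaw) Ry(pitch) Rx(roll)).
In Python, from bench import sensors, optics, ticket gives the robot as it stands.
- The arm moves only by the tool send_rows, never from a script. Its argument "rows" is a list of rows, each a list of 6 numbers: the shift along the world's x, y, z in mm, then the turn, a rotation vector about the world's x, y, z in rad. In form: [[x, y, z, wx, wy, wz], ...]. A call has 1 to 8 rows; each row shifts and turns the commanded pose from where the row before left it; what a row does not reach is not made up. A row lasts 1/12 s, in which the tool goes at most 41.7 mm and 7.16 degrees, less where a joint would pass 70% of its speed; a pose out of reach is approached as far as the arm can. A call is refused whole if a number of a shift passes 41.7 or a number of a turn 0.125, either way. A call with a gripper value outside its range is refused whole. "grip" is the finger opening in mm, from 0 to 94, set as the call begins (left out, the last holds). The fingers move at their own pace and stop on an object; the grip force is fixed at half the most. Time passes only in rows, so rows that do not move let the fingers close. It gives the time, the measured TCP pose, the force, the opening and the grip force at its end, in the units of the state.
- sensors.get_obs(): the state, without advancing time (a new reading comes with each control period).
- optics.snapshot(name): name is "side" or "top" or "wrist"; returns the picture (400x640x3 uint8, red, green, blue); there is no depth.
- optics.camera_model(name): a dict with "vertical_fov" (degrees; the focal length in pixels is half the picture's height over the tangent of half this angle, whatever the lens; pixels are square), "cx", "cy" (the principal point, pixels), "k1" (the pictures are not rectified: a ray, as slopes to the right and down, at radius r is drawn at 1 + k1 r^2 times it, then the intrinsics apply), "R" (3x3) and "t" (3): a world point X has camera coordinates R X + t. Camera axes: x right, y down, z forward; pixel columns grow to the right and rows downward; lengths in m; the calibration is good to about 2 mm. A picture is of the moment at which its call begins: read the wrist's pose just before it. camera_model takes no time and is no camera call; for the wrist camera it gives the pose at the moment of the call.
- ticket.close_job(): hands the job in; it is judged then, once.
The state is a dict: "time": time; "joint_positions": joint angles; "qvel": joint speeds; "joint_torque": joint torques, N m; "tool_pos": TCP position; "ee_rot": TCP orientation; "wrist_force": force on the tool from outside, world axes, zero at the start; "wrist_torque": the same for the moment, N m; "width": finger opening in m; "finger_force": force on a finger pad.
Only numpy, scipy, OpenCV 4.12 (cv2) and the standard library are available. Lean on these libraries where they do the work, as an engineer would, in place of code of your own. Each camera call takes 0.05 s, during which the arm holds its last target. There are 200 camera calls.

## Task

Under the low clear shelf a small aluminium lamp housing lies open side down. Turn it over right there, without bringing it out from under the shelf and without dropping or throwing it, so that it rests flat with its open side up; then, to light it for inspection, turn the dimmer dial until its pointer stands at the one long mark. Leave the things standing on, under and beside the shelf and dimmer as they are.

Things in the scene. Friction and masses are not known exactly. Their poses are not given: they have to be found in the camera images.
- shelf: Low clear, slightly milky shelf fixed on four posts. Origin on the worktop (z = 0) under its middle; x to its rear, y to its left. Board x from -70 (front edge) to +70 mm, y from -190 to +190 mm, 8 mm thick, underside 235 mm above the worktop. Posts 14 mm in diameter (feet 24 mm) at x = +-55, y = +-176 mm; a light bar 22 mm wide, 17 mm high hangs under the board at x = +55 mm.
- housing: Loose aluminium box 54 x 44 x 32 mm, 200 g, walls 4 mm, open side down. Two round-ended pins, 11 mm thick, stick out 9.5 mm from its long sides near the end facing the robot; 63 mm over both. Origin midway on the pin axis, 16 mm above the worktop while it lies flat either way up. x from the pins to the far end (box from x = -12 to +42 mm), y along the pins, z out of the closed back.
- housing_mid (a point): Middle of the housing, 15 mm from the pin axis along the housing's x, at half thickness; axes as the housing. The weight lies here, some 3 mm nearer the closed back: pinched lightly by the pin ends and lifted clear, the housing can swing in the grip so that its far end hangs down.
- dimmer: Grey dimmer box fixed on the worktop, 86 x 96 x 26 mm, with the dial on its top. Origin on the worktop under the dial's axis; the one long black mark (11 x 3 mm; the other marks are 4 mm short and thin) lies on its -x side, towards the robot, 26 to 37 mm from the axis.
- dial (a joint): Angle of the black dial, 0 to 2.6 rad, growing clockwise seen from above. At 1.5 rad the white pointer line stands at the long mark (points along the dimmer's -x axis). Stays where it is left; about 0.03 N m to turn.
- dial_grip (a point): On the dial's axis, 46 mm above the worktop, in the middle of its grip bar: 42 mm long, 14 mm wide, reaching 34 to 56 mm above the worktop, over a round skirt 44 mm in diameter. The bar lies along the pointer: the bar's yaw in the world (either way round) is the dimmer's yaw + 1.5 rad - the joint value.
- eyepiece: Spare black eyepiece 35 x 35 x 42 mm standing under the rear left of the shelf; bystander. Origin at its foot.
- cap: Black dust cap 34 mm in diameter, 16 mm high, under the rear right of the shelf; bystander. Origin at its foot.
- dish: Clear round dish 60 mm in diameter, 15 mm high, on top of the shelf; bystander. Origin at its foot.
- glass_box: White flat box 34 x 52 x 21 mm on top of the shelf; bystander. Origin at its foot.
- objective: White microscope objective 24 x 31 x 36 mm standing on the worktop between the shelf and the dimmer, nearer the robot; bystander. Origin at its foot.
- filter: Round filter 32 mm in diameter, 8 mm high, on the worktop between the shelf and the dimmer; bystander. Origin at its foot.
Mind the look-alikes: they are no part of the job. Several things look just like the housing: the one meant starts farthest from the robot's base. There is more than one size of the dimmer; the job needs the larger.

How it is judged:
By the outcome, as a careful person would: the job done as asked, in the order asked, and still so for the second after the job is handed in, with the robot touching nothing.
It also fails if it takes over 66 s, if anything falls off the work surface, if the arm or the gripper's body presses on something with over 40 N, if the wrist force passes 120 N, or if a joint passes its speed limit or range.

## Working session

There is one attempt and no reset: what is moved stays moved. The work goes in short steps, Python scripts to look and compute and a tool call to move; the robot and the scene stay as the last step left them, time stands still between calls to the robot, and variables do not carry over. Pictures are saved under pics/ and viewed, at most 10 in all, crops included, and the job is handed in when it is done.

Besides the shell and the picture viewer there is one more tool, called after "Request:" by a JSON object that holds its "method" and its "body", one argument or row to a line. send_rows: Moves the arm, as the interface text tells. Its arguments: {"type":"object","properties":{"rows":{"type":"array"},"grip":{"type":"number"}},"required":["rows"]}

```bash
mkdir -p pics; ls; python3 - <<'E'
from bench import sensors, optics
import cv2, numpy as np
for n in ["side","top"]:
    im=optics.snapshot(n); cv2.imwrite(f"pics/{n}0.png",im[:,:,::-1])
    m=optics.camera_model(n); print(n,{k:np.round(v,4).tolist() for k,v in m.items()})
E
```

```text
pics
side {'vertical_fov': 48.4677, 'cx': 316.8634, 'cy': 199.2494, 'k1': -0.0808, 'R': [[-0.9063, -0.4226, -0.0005], [-0.2273, 0.4884, -0.8425], [0.3563, -0.7634, -0.5387]], 't': [0.4697, 0.3093, 1.0661]}
top {'vertical_fov': 56.356, 'cx': 313.9941, 'cy': 195.1145, 'k1': -0.079, 'R': [[0.049, -0.9988, 0.0078], [-0.9476, -0.0489, -0.3158], [0.3157, 0.0081, -0.9488]], 't': [-0.1072, 0.5677, 0.9563]}
```

View pics/side0.png

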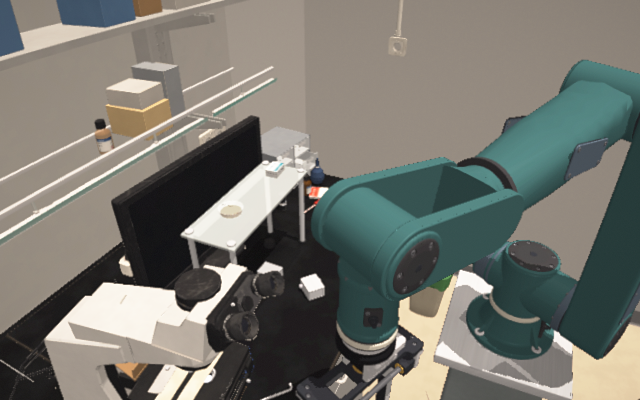

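View pics/top0.png

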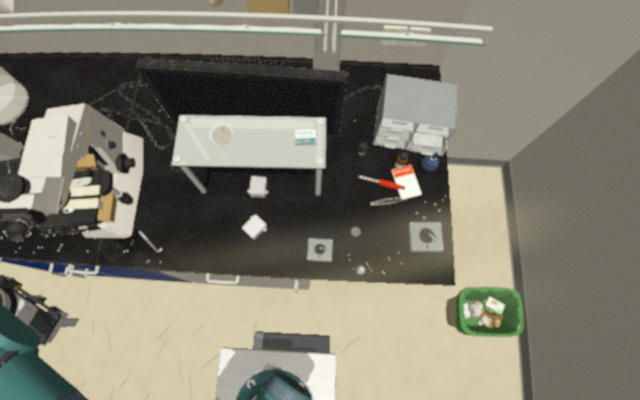

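The side view shows the shelf at about (245,205), with its underside mostly hidden. In the top view the shelf spans (175..327, 115..168). Housing look-alikes are at (258,186) and (254,226), and there may be one under the milky board. The dimmers are at (320,249), small, and (426,236), larger.

```bash
cat > h.py <<'E'
import numpy as np, cv2
from bench import sensors, optics
def K(m):
    f=200/np.tan(np.radians(m["vertical_fov"])/2); return f
def ray(m,px):
    f=K(m); d=np.array([(px[0]-m["cx"])/f,(px[1]-m["cy"])/f]); u=d.copy()
    for _ in range(30): u=d/(1+m["k1"]*(u@u))
    R=np.array(m["R"]); return -R.T@np.array(m["t"]), R.T@np.array([u[0],u[1],1])
def at_z(m,px,z):
    c,d=ray(m,px); return c+d*(z-c[2])/d[2]
def proj(m,X):
    X=np.atleast_2d(X); c=X@np.array(m["R"]).T+np.array(m["t"]); u=c[:,:2]/c[:,2:]
    r2=(u**2).sum(1,keepdims=True); return u*(1+m["k1"]*r2)*K(m)+[m["cx"],m["cy"]]
E
python3 - <<'E'
from h import *
im=cv2.imread("pics/top0.png")
cv2.imwrite("pics/topc.png",cv2.resize(im[95:275,160:450],None,fx=2.75,fy=2.75,interpolation=cv2.INTER_CUBIC))
im=cv2.imread("pics/side0.png")
cv2.imwrite("pics/sidec.png",cv2.resize(im[150:330,170:345],None,fx=3.3,fy=3.3,interpolation=cv2.INTER_CUBIC))
m=optics.camera_model("top")
for p in [(183,161),(317,161),(320,120),(183,122)]: print(p,at_z(m,p,.243).round(3))
for p in [(258,186),(254,226)]: print(p,at_z(m,p,.032).round(3))
for p in [(320,249),(426,236)]: print(p,at_z(m,p,.05).round(3))
E
```

```text
(183, 161) [0.594 0.249 0.243]
(317, 161) [ 0.611 -0.083  0.243]
(320, 120) [ 0.726 -0.085  0.243]
(183, 122) [0.703 0.267 0.243]
(258, 186) [0.613 0.092 0.032]
(254, 226) [0.489 0.091 0.032]
(320, 249) [ 0.429 -0.103  0.05 ]
(426, 236) [ 0.48  -0.404  0.05 ]
```

View pics/topc.png

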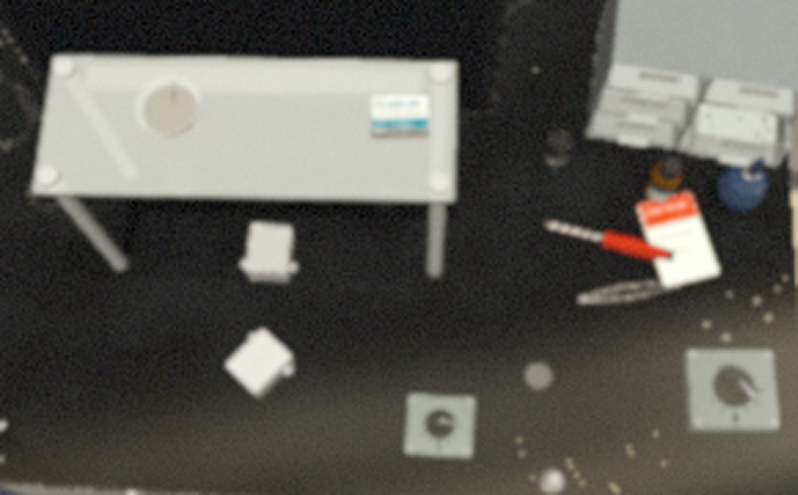

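View pics/sidec.png

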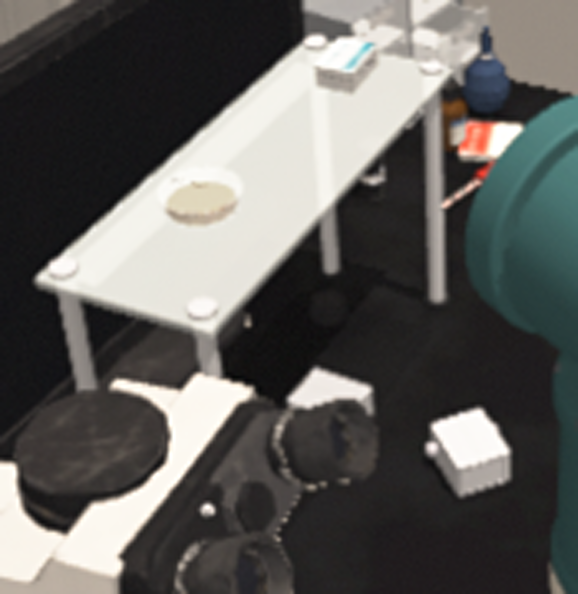

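Candidates: A at (258,186), pins facing the robot, under the front of the shelf. B at (254,226), turned about 45°, out in the open nearer the base. A is farthest from the base and under the shelf, so it fits. The larger dimmer is at (426,236), against the small one at (320,249). Next I'll fit the poses and confirm in one enlarged crop.

```bash
python3 - <<'E'
from h import *
from scipy.optimize import least_squares
m=optics.camera_model("top")
T=lambda L:np.array([((a+.5)/2.75-.5+160,(b+.5)/2.75-.5+95) for a,b in L])
def fit(P,px,x0):
    P=np.array(P)/1000.
    def W(v): c,s=np.cos(v[2]),np.sin(v[2]); return np.c_[v[0]+c*P[:,0]-s*P[:,1],v[1]+s*P[:,0]+c*P[:,1],P[:,2]]
    r=least_squares(lambda v:(proj(m,W(v))-px).ravel(),x0); print(r.x.round(4),"res",np.abs(r.fun).max().round(2))
fit([(55,176,243),(55,-176,243),(-55,-176,243),(-55,176,243),(-55,176,0),(-55,-176,0)],T([(63,68),(440,72),(440,181),(46,175),(120,265),(434,272)]),[.66,.08,0])
fit([(42,22,32),(42,-22,32),(-12,-22,0),(-12,22,0),(0,29,16),(0,-29,16)],T([(250,222),(295,224),(292,282),(246,281),(243,264),(296,267)]),[.6,.09,0])
fit([(43,48,26),(43,-48,26),(-43,-48,26),(-43,48,26)],T([(685,350),(773,348),(779,428),(692,431)]),[.48,-.4,0])
fit([(0,0,56)],T([(735,386)]),[.48,-.4,0])
im=cv2.imread("pics/top0.png")
a=cv2.resize(im[165:205,235:285],None,fx=8,fy=8,interpolation=cv2.INTER_CUBIC);b=cv2.resize(im[217:257,401:451],None,fx=8,fy=8,interpolation=cv2.INTER_CUBIC)
cv2.imwrite("pics/conf.png",np.hstack([a,b]))
E
```

```text
[0.6609 0.0904 0.0332] res 0.99
[ 0.6016  0.0938 -0.0161] res 1.63
[ 0.4854 -0.4109  0.0595] res 0.77
[ 0.4816 -0.4046  0.    ] res 0.0
```

View pics/conf.png

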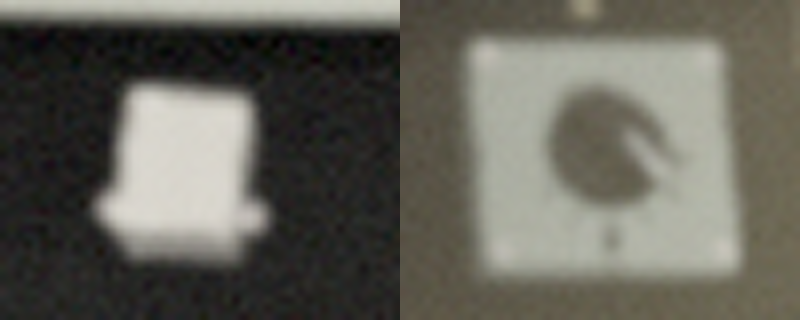

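The left half of the crop confirms A: two pins at its lower (robot) end, about (105,210) and (258,215). The right half is the larger dimmer, with its dial at (606,145), the long mark at (612,238), and the pointer towards lower right. I'll travel to a point in front of the shelf.

```bash
python3 - <<'E'
from h import *
o=sensors.get_obs(); print(o)
E
```

```text
{'time': 0.1, 'joint_positions': array([ 1.06187549e+00,  8.78544670e-02,  1.37206768e+00, -1.14579852e-05,
        1.68363767e+00, -1.03092393e-01]), 'qvel': array([ 6.86660715e-05,  3.00722880e-04, -1.48863510e-03, -2.25130086e-03,
       -1.81792869e-03, -6.75297815e-04]), 'joint_torque': array([ 1.80398583e-03, -3.41248906e+01, -3.03302407e+01,  7.18948245e-02,
        3.03803163e-02, -1.24592216e-04]), 'tool_pos': array([0.21691278, 0.50493053, 0.22945373]), 'ee_rot': array([-3.13963476e+00, -1.91113272e-04,  2.73576275e+00]), 'wrist_force': array([-0.01024222, -0.23068737,  0.58888409]), 'wrist_torque': array([ 0.02332169, -0.05282098, -0.02499961]), 'finger_force': 0.0, 'width': 0.09382423722769302}
```

Request:
{"method": "send_rows", "body": {
  "rows": [
    [10,-34,0,0,0,0],
    [12,-34,0,0,0,0],
    [12,-34,0,0,0,0],
    [12,-34,0,0,0,0],
    [12,-34,0,0,0,0],
    [12,-34,0,0,0,0],
    [12,-34,0,0,0,0],
    [12,-34,0,0,0,0]
  ],
  "grip": 94
}}

```text
time: 0.77
tool_pos: [0.311, 0.2316, 0.2301]
ee_rot: [-3.141, -0.0, 2.736]
wrist_force: [0.4, -0.0, 0.2]
width: 0.094
finger_force: 0.0
```

Request:
{"method": "send_rows", "body": {
  "rows": [
    [8,-34,0,0,0,0.098],
    [8,-34,0,0,0,0.098],
    [8,-34,0,0,0,0.098],
    [8,-34,0,0,0,0.098],
    [10,0,0,0,-0.112,0],
    [10,0,0,0,-0.112,0],
    [10,0,0,0,-0.112,0],
    [10,0,0,0,-0.112,0]
  ]
}}

```text
time: 1.43
tool_pos: [0.3826, 0.1035, 0.2311]
ee_rot: [3.125, 0.454, 3.102]
wrist_force: [-0.1, 0.2, -0.4]
width: 0.0941
finger_force: 0.0
```

Request:
{"method": "send_rows", "body": {
  "rows": [
    [20,0,-10,0,-0.112,0],
    [20,0,-10,0,-0.112,0],
    [20,0,-10,0,-0.112,0],
    [0,0,0,0,0,0]
  ]
}}

```text
time: 1.77
tool_pos: [0.437, 0.1033, 0.189]
ee_rot: [3.113, 0.769, 3.098]
wrist_force: [-1.7, -0.5, -2.9]
width: 0.0942
finger_force: 0.0
```

```bash
python3 - <<'E'
from h import *
o=sensors.get_obs(); print(o["tool_pos"],o["ee_rot"],o["joint_positions"].round(2),o["time"])
m=optics.camera_model("wrist"); im=optics.snapshot("wrist")
cv2.imwrite("pics/w1.png",im[:,:,::-1]); np.save("w1.npy",m,allow_pickle=True)
print(proj(m,[[.602,.125,.016],[.602,.063,.016],[.644,.116,.032],[.644,.072,.032],[.59,.116,.032],[.59,.072,.032]]).round(0).tolist())
E
```

```text
[0.43702071 0.10334137 0.18903468] [3.11349477 0.76941946 3.09849296] [ 0.22 -0.66  2.2  -0.2   0.86 -1.25] 1.7667
[[344.0, 175.0], [293.0, 176.0], [337.0, 203.0], [303.0, 204.0], [337.0, 180.0], [299.0, 181.0]]
```

View pics/w1.png

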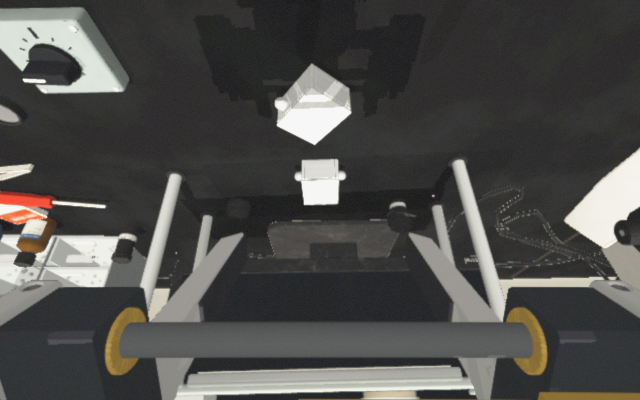

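The wrist view is inverted (image up is towards the robot, right is +y). It shows A with pins at (298,176) and (343,176), close to the predicted points. B is at (313,105), the eyepiece at (400,215) and the cap at (237,208). There is no other housing deeper in.

```bash
cat >> h.py <<'E'
from scipy.spatial.transform import Rotation as Ro
def want(th,psi):
    c,s=np.cos(th),np.sin(th); z=np.array([c*np.cos(psi),c*np.sin(psi),-s]); y=np.array([-np.sin(psi),np.cos(psi),0]); return Ro.from_matrix(np.c_[np.cross(y,z),y,z])
def turn(th,psi):
    R=Ro.from_euler("xyz",sensors.get_obs()["ee_rot"]); return (want(th,psi)*R.inv()).as_rotvec().round(3)
E
python3 - <<'E'
from h import *
m=np.load("w1.npy",allow_pickle=True).item()
im=cv2.imread("pics/w1.png",0)
# bright blob of A
_,t=cv2.threshold(im[150:212,285:355],110,255,0); n,l,s,c=cv2.connectedComponentsWithStats(t); print(s[1:],c[1:]+[285,150])
for r in range(155,212,4):
    x=np.where(t[r-150])[0]; print(r,(x.min()+285,x.max()+285) if len(x) else None)
for p in [(296,176),(345,176)]: print(at_z(m,p,.016).round(4))
for p in [(303,206),(339,206)]: print(at_z(m,p,.032).round(4))
print(turn(np.radians(45),-.01), Ro.from_euler("xyz",sensors.get_obs()["ee_rot"]).as_matrix().round(3).tolist())
E
```

```text
[[   9    9   52   46 1814]] [[319.98401323 181.10694598]]
155 None
159 (np.int64(315), np.int64(337))
163 (np.int64(302), np.int64(338))
167 (np.int64(301), np.int64(338))
171 (np.int64(301), np.int64(342))
175 (np.int64(294), np.int64(345))
179 (np.int64(295), np.int64(344))
183 (np.int64(301), np.int64(339))
187 (np.int64(301), np.int64(338))
191 (np.int64(302), np.int64(338))
195 (np.int64(303), np.int64(338))
199 (np.int64(303), np.int64(338))
203 (np.int64(303), np.int64(337))
207 None
211 None
[0.6019 0.0664 0.016 ]
[0.6052 0.1265 0.016 ]
[0.6485 0.0713 0.032 ]
[0.6514 0.119  0.032 ]
[-0.021 -0.014  0.014] [[-0.716, 0.024, 0.697], [0.032, 0.999, -0.001], [-0.697, 0.021, -0.717]]
```

Request:
{"method": "send_rows", "body": {
  "rows": [
    [28,-1.5,-30,-0.021,-0.014,-0.01],
    [28,-1.5,-30,0,0,0],
    [29,-1.5,-30,0,0,0],
    [29,-1.5,-31,0,0,0],
    [0,0,0,0,0,0],
    [0,0,0,0,0,0]
  ]
}}

```text
time: 2.32
tool_pos: [0.556, 0.0974, 0.0764]
ee_rot: [3.14, 0.789, 3.105]
wrist_force: [-0.6, -0.6, -0.6]
width: 0.0941
finger_force: 0.0
```

```bash
python3 - <<'E'
from h import *
o=sensors.get_obs(); print(o["tool_pos"],turn(np.radians(45),-.035),o["joint_positions"].round(2),o["time"])
m=optics.camera_model("wrist"); im=optics.snapshot("wrist")
cv2.imwrite("pics/w2.png",im[:,:,::-1])
print(proj(m,[[.603,.127,.016],[.603,.065,.016]]).round(0).tolist())
c=.0955;print(proj(m,[[.645,c+.022,.032],[.645,c-.022,.032]]).round(0).tolist())
g=im.mean(2)[:,:]
for r in range(60,330,15):
    x=np.where(g[r,200:440]>120)[0]; print(r,(x.min()+200,x.max()+200,len(x)) if len(x) else None)
E
```

```text
[0.55596902 0.09735528 0.07639479] [-0.001  0.003  0.001] [ 0.15 -0.19  2.16 -0.33  0.41 -1.14] 2.3167
[[369.0, 206.0], [284.0, 207.0]]
[[354.0, 247.0], [301.0, 248.0]]
60 (np.int64(251), np.int64(391), 141)
75 (np.int64(228), np.int64(393), 166)
90 (np.int64(240), np.int64(395), 156)
105 (np.int64(237), np.int64(385), 149)
120 (np.int64(234), np.int64(366), 133)
135 (np.int64(259), np.int64(348), 90)
150 (np.int64(291), np.int64(329), 39)
165 None
180 (np.int64(295), np.int64(356), 62)
195 (np.int64(294), np.int64(357), 64)
210 (np.int64(283), np.int64(368), 86)
225 (np.int64(294), np.int64(357), 64)
240 (np.int64(219), np.int64(439), 107)
255 (np.int64(206), np.int64(439), 42)
270 (np.int64(200), np.int64(439), 28)
285 (np.int64(200), np.int64(209), 10)
300 (np.int64(299), np.int64(426), 63)
315 (np.int64(201), np.int64(201), 1)
```

Request:
{"method": "send_rows", "body": {
  "rows": [
    [10,-0.5,-14,0,0,0],
    [10,-0.5,-14,0,0,0],
    [9,-0.3,-11,0,0,0],
    [8,0,-8,0,0,0],
    [0,0,0,0,0,0],
    [0,0,0,0,0,0]
  ]
}}

```text
time: 2.87
tool_pos: [0.5941, 0.0972, 0.0382]
ee_rot: [3.136, 0.805, 3.104]
wrist_force: [-0.2, 0.6, -0.3]
width: 0.0939
finger_force: 0.0
```

Request:
{"method": "send_rows", "body": {
  "rows": [
    [0,0,-3,0,0,0],
    [0,0,-3,0,0,0],
    [0,0,-3,0,0,0],
    [0,0,-3,0,0,0],
    [0,0,0,0,0,0]
  ]
}}

```text
time: 3.28
tool_pos: [0.5931, 0.0971, 0.023]
ee_rot: [3.137, 0.802, 3.106]
wrist_force: [-8.0, -0.9, 10.3]
width: 0.0941
finger_force: 4.9
```

```bash
python3 - <<'E'
from h import *
o=sensors.get_obs(); print(o["tool_pos"],turn(np.radians(45),-.035),o["joint_positions"].round(3),o["time"])
E
```

```text
[0.5930957  0.09714364 0.02304479] [-0.003  0.017 -0.002] [ 1.300e-01  2.000e-03  2.132e+00 -5.010e-01  2.400e-01 -9.660e-01] 3.2833
```

Request:
{"method": "send_rows", "body": {
  "rows": [
    [0,0,3,0,0.01,0],
    [0,0,0,0,0,0],
    [0,0,0,0,0,0],
    [0,0,0,0,0,0],
    [0,0,0,0,0,0],
    [0,0,0,0,0,0],
    [0,0,0,0,0,0],
    [0,0,0,0,0,0]
  ],
  "grip": 50
}}

```text
time: 3.95
tool_pos: [0.5922, 0.0968, 0.024]
ee_rot: [3.138, 0.788, 3.105]
wrist_force: [0.2, -0.6, 0.2]
width: 0.0609
finger_force: 30.2
```

Request:
{"method": "send_rows", "body": {
  "rows": [
    [0,0,8,0,0,0],
    [0,0,8,0,0,0],
    [0,0,8,0,0,0],
    [0,0,8,0,0,0],
    [0,0,8,0,0,0],
    [0,0,8,0,0,0],
    [0,0,0,0,0,0],
    [0,0,0,0,0,0]
  ]
}}

```text
time: 4.62
tool_pos: [0.5925, 0.0969, 0.0729]
ee_rot: [3.137, 0.789, 3.105]
wrist_force: [-0.6, 0.2, -1.6]
width: 0.0607
finger_force: 30.0
```

```bash
python3 - <<'E'
from h import *
o=sensors.get_obs(); print(o["tool_pos"],turn(np.radians(45),-.035),o["joint_positions"].round(3),o["time"],o["width"],o["finger_force"])
im=optics.snapshot("wrist"); im2=optics.snapshot("side")
a=cv2.resize(im[130:330,170:470],None,fx=2,fy=2)
cv2.imwrite("pics/w3.png",a[:,:,::-1])
E
```

```text
[0.59249558 0.09693729 0.07293197] [-0.003  0.004 -0.001] [ 0.129 -0.094  2.089 -0.309  0.38  -1.165] 4.6167 0.06071993488595653 29.999685287475586
```

View pics/w3.png

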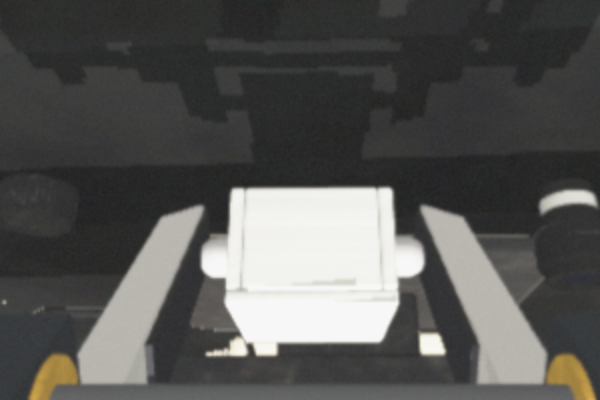

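```bash
cat >> h.py <<'E'
def house(pin,phi,psi):
    "corners: near/far x back/open, left/right ; phi=rotation about pin axis (+: far end down)"
    P=np.array([(x,y,z) for x in (-12,42) for z in (16,-16) for y in (22,-22)])/1000.
    return np.array(pin)+P@(Ro.from_euler("z",psi)*Ro.from_euler("y",phi)).as_matrix().T
E
python3 - <<'E'
from h import *
m=optics.camera_model("wrist"); o=sensors.get_obs(); R=Ro.from_euler("xyz",o["ee_rot"]).as_matrix()
pin=o["tool_pos"]+.014*R[:,2]; print(pin, "cam",(-np.array(m["R"]).T@m["t"]).round(3), np.array(m["R"])[2].round(2))
s=lambda X:((proj(m,X)-[170,130])*2).round(0).astype(int).tolist()
print("pins",s([pin+R[:,1]*.031,pin-R[:,1]*.031]))
for ph in (0,20,45,60,80,90,100,110): print(ph,s(house(pin,np.radians(ph),-.035)[::2]))
E
```

```text
[0.60169521 0.09650204 0.06166164] cam [0.428 0.102 0.126] [ 0.87 -0.03 -0.49]
pins [[423, 248], [202, 248]]
0 [[400, 291], [391, 178], [380, 340], [375, 247]]
20 [[398, 310], [395, 187], [377, 296], [375, 202]]
45 [[394, 321], [398, 210], [375, 239], [377, 151]]
60 [[392, 321], [399, 229], [375, 206], [380, 125]]
80 [[389, 313], [400, 257], [376, 164], [384, 100]]
90 [[387, 306], [400, 271], [377, 145], [387, 92]]
100 [[386, 298], [400, 284], [379, 128], [391, 88]]
110 [[385, 288], [399, 295], [381, 113], [394, 88]]
```

The model fit says the housing is still flat in the grip (φ≈0), so 30 N holds it rigidly. I'll test whether a grip setting close to the contact width gives a lighter pinch.

Request:
{"method": "send_rows", "body": {
  "rows": [
    [0,0,0,0,0,0],
    [0,0,0,0,0,0]
  ],
  "grip": 60
}}

```text
time: 4.88
tool_pos: [0.5918, 0.0968, 0.0713]
ee_rot: [3.138, 0.787, 3.105]
wrist_force: [0.6, -0.1, -1.5]
width: 0.061
finger_force: 30.0
```

Request:
{"method": "send_rows", "body": {
  "rows": [
    [0,0,0,0,0,0],
    [0,0,0,0,0,0]
  ],
  "grip": 60.6
}}

```text
time: 5.05
tool_pos: [0.5921, 0.0969, 0.0718]
ee_rot: [3.138, 0.788, 3.105]
wrist_force: [0.2, 0.6, -1.9]
width: 0.061
finger_force: 21.6
```

Request:
{"method": "send_rows", "body": {
  "rows": [
    [0,0,0,0,0,0],
    [0,0,0,0,0,0]
  ],
  "grip": 60.8
}}

```text
time: 5.22
tool_pos: [0.5922, 0.0969, 0.0721]
ee_rot: [3.138, 0.788, 3.105]
wrist_force: [0.3, -0.2, -1.8]
width: 0.0615
finger_force: 18.7
```

Request:
{"method": "send_rows", "body": {
  "rows": [
    [0,0,0,0,0,0],
    [0,0,0,0,0,0]
  ],
  "grip": 60.9
}}

```text
time: 5.38
tool_pos: [0.5923, 0.0969, 0.0722]
ee_rot: [3.138, 0.788, 3.105]
wrist_force: [0.6, 0.8, -2.3]
width: 0.0612
finger_force: 17.3
```

```bash
cat > see.py <<'E'
from h import *
m=optics.camera_model("wrist"); o=sensors.get_obs(); R=Ro.from_euler("xyz",o["ee_rot"]).as_matrix()
im=optics.snapshot("wrist").astype(float).mean(2)
pin=o["tool_pos"]+.014*R[:,2]; psi=np.arctan2(-R[0,1],R[1,1])
# phi by maximal edge response along projected box edges
g=np.hypot(cv2.Sobel(im,6,1,0),cv2.Sobel(im,6,0,1))
g=cv2.GaussianBlur(g,(0,0),1.5)
def score(ph,d,e=0):
    c=house(pin+d*R[:,2]+e*R[:,0],ph,psi); s=[]
    for a,b in [(0,1),(2,3),(4,5),(6,7)]:   # the cross edges
        t=np.linspace(.1,.9,15)[:,None]; p=proj(m,c[a]*(1-t)+c[b]*t)
        s.append(cv2.remap(g.astype(np.float32),p[:,0].astype(np.float32)[None],p[:,1].astype(np.float32)[None],1).mean())
    return sum(sorted(s)[-3:])
r=sorted(((score(np.radians(p),d/1000,e/1000),p,d,e) for p in range(-10,200,3) for d in (-4,-2,0,2,4) for e in (-3,0,3)),reverse=True)
print("t",o["time"],"tcp",o["tool_pos"].round(4),"pin",pin.round(4),"tilt",np.degrees(np.arcsin(-R[2,2])).round(1),"w",o["width"].round(5),o["finger_force"].round(1),"F",o["wrist_force"].round(1),"q",o["joint_positions"].round(2))
print("phi candidates",[(int(a[0]),)+a[1:] for a in r[:6]])
E
python3 see.py
```

```text
Traceback (most recent call last):
  File "see.py", line 15, in <module>
    print("t",o["time"],"tcp",o["tool_pos"].round(4),"pin",pin.round(4),"tilt",np.degrees(np.arcsin(-R[2,2])).round(1),"w",o["width"].round(5),o["finger_force"].round(1),"F",o["wrist_force"].round(1),"q",o["joint_positions"].round(2))
                                                                                                                           ^^^^^^^^^^^^^^^^
AttributeError: 'float' object has no attribute 'round'
```

Request:
{"method": "send_rows", "body": {
  "rows": [
    [0,0,0,0,0,0],
    [0,0,0,0,0,0],
    [0,0,0,0,0,0]
  ],
  "grip": 61.5
}}

```text
time: 5.68
tool_pos: [0.5922, 0.0969, 0.0722]
ee_rot: [3.138, 0.788, 3.105]
wrist_force: [0.1, -0.1, -1.7]
width: 0.0617
finger_force: 9.8
```

```bash
sed -i 's/o\["width"\].round(5),o\["finger_force"\].round(1)/round(o["width"],5),round(o["finger_force"],1)/' see.py; python3 see.py
```

```text
t 5.6833 tcp [0.5922 0.0969 0.0722] pin [0.6021 0.0966 0.0623] tilt 44.8 w 0.06173 9.8 F [ 0.1 -0.1 -1.7] q [ 0.13 -0.09  2.09 -0.31  0.38 -1.17]
phi candidates [(698, 26, 2, 0), (678, 74, -4, -3), (675, 161, -4, 0), (666, 32, -2, -3), (636, 8, 0, -3), (621, 158, 0, -3)]
```

Request:
{"method": "send_rows", "body": {
  "rows": [
    [0,0,0,0,0,0],
    [0,0,0,0,0,0],
    [0,0,0,0,0,0]
  ],
  "grip": 61.7
}}

```text
time: 5.98
tool_pos: [0.5922, 0.0969, 0.0721]
ee_rot: [3.138, 0.788, 3.105]
wrist_force: [0.7, -0.3, -1.4]
width: 0.0616
finger_force: 7.6
```

```bash
cat >> see.py <<'E'
import sys
if len(sys.argv)>1:
    im=optics.snapshot("wrist"); cv2.imwrite(sys.argv[1],cv2.resize(im[100:330,170:470],None,fx=2,fy=2)[:,:,::-1])
    for ph in range(0,181,15): print(ph,((proj(m,house(pin,np.radians(ph),psi)[::2])-[170,100])*2)[:,1].round(0))
E
python3 see.py pics/w4.png
```

```text
t 5.9833 tcp [0.5922 0.0969 0.0721] pin [0.6021 0.0966 0.0623] tilt 44.8 w 0.06162 7.6 F [ 0.7 -0.3 -1.4] q [ 0.13 -0.09  2.09 -0.31  0.38 -1.17]
phi candidates [(932, 125, -4, 3), (909, 125, -2, 3), (887, 122, -4, 3), (746, 131, 4, 0), (700, 128, -2, 3), (692, 83, -2, 3)]
0 [351. 238. 400. 306.]
15 [366. 244. 367. 273.]
30 [376. 255. 333. 241.]
45 [381. 270. 299. 211.]
60 [381. 289. 266. 185.]
75 [375. 310. 234. 165.]
90 [366. 331. 205. 151.]
105 [353. 350. 180. 147.]
120 [338. 365. 161. 155.]
135 [322. 376. 150. 175.]
150 [305. 381. 148. 209.]
165 [288. 381. 158. 256.]
180 [272. 376. 181. 310.]
```

View pics/w4.png

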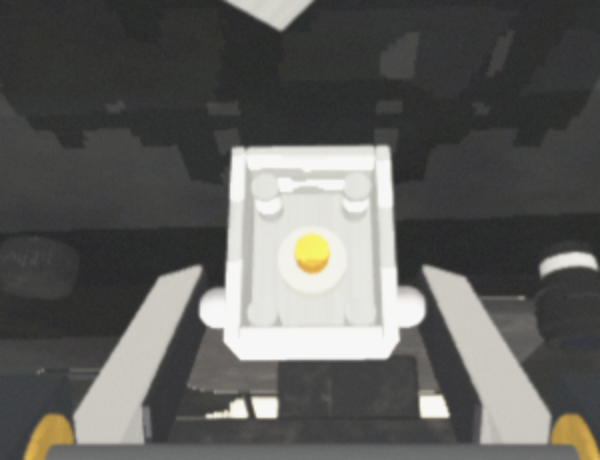

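The housing now hangs from the pins, far end down and open side facing the robot (rim (232..390, 147..355), lamp at (312,252)), φ≈100°. I'll firm the pinch slightly, tilt the tool 15° steeper to carry it past the tipping angle, and lower it.

Request:
{"method": "send_rows", "body": {
  "rows": [
    [0,0,0,0,0,0],
    [0,0,0,0,0,0],
    [1,0,1,0,0.088,0],
    [1,0,1,0,0.088,0],
    [1,0,1,0,0.088,0],
    [2,0,-6,0,0,0],
    [2,0,-6,0,0,0],
    [0,0,0,0,0,0]
  ],
  "grip": 61.0
}}

```text
time: 6.75
tool_pos: [0.5974, 0.0966, 0.0597]
ee_rot: [-3.134, 0.521, 3.112]
wrist_force: [-0.5, -0.1, -1.9]
width: 0.0612
finger_force: 15.9
```

```bash
python3 see.py pics/w5.png
```

```text
t 6.75 tcp [0.5974 0.0966 0.0597] pin [0.6044 0.0963 0.0476] tilt 60.2 w 0.06119 15.9 F [-0.5 -0.1 -1.9] q [ 0.11  0.01  1.89 -0.11  0.72 -1.37]
phi candidates [(818, 140, -2, 3), (791, 140, 0, 3), (757, 122, 0, -3), (727, 137, -2, 3), (718, 143, 0, 3), (711, 32, 2, 0)]
0 [333. 238. 432. 342.]
15 [352. 239. 402. 308.]
30 [367. 245. 369. 274.]
45 [377. 256. 335. 242.]
60 [382. 271. 301. 213.]
75 [382. 290. 267. 187.]
90 [377. 311. 235. 166.]
105 [367. 332. 207. 153.]
120 [354. 351. 182. 148.]
135 [339. 366. 163. 155.]
150 [323. 377. 151. 176.]
165 [306. 382. 149. 210.]
180 [289. 382. 159. 256.]
```

Request:
{"method": "send_rows", "body": {
  "rows": [
    [0,0,-3.5,0,0,0],
    [2.5,0,-0.5,0,0,0],
    [2.5,0,-0.5,0,0,0],
    [3.5,0,-1.5,0,0,0],
    [4,0,-1.5,0,0,0],
    [3.5,0,-2,0,0,0],
    [3.5,0,-2,0,0,0],
    [0,0,0,0,0,0]
  ],
  "grip": 61.3
}}

```text
time: 7.52
tool_pos: [0.6219, 0.0969, 0.0545]
ee_rot: [-3.135, 0.531, 3.112]
wrist_force: [0.5, -0.3, 5.1]
width: 0.0613
finger_force: 12.1
```

```bash
python3 see.py pics/w6.png
```

```text
t 7.5167 tcp [0.6219 0.0969 0.0545] pin [0.629  0.0966 0.0424] tilt 59.6 w 0.06132 12.1 F [ 0.5 -0.3  5.1] q [ 0.1   0.07  1.85 -0.11  0.7  -1.37]
phi candidates [(899, 140, 0, 3), (852, 137, 0, 3), (823, 119, -4, 0), (816, 140, 2, 3), (812, 122, -4, 0), (786, 137, -2, 3)]
0 [334. 238. 430. 341.]
15 [353. 239. 400. 307.]
30 [368. 245. 368. 273.]
45 [378. 256. 333. 241.]
60 [382. 272. 299. 211.]
75 [382. 291. 266. 186.]
90 [376. 312. 234. 165.]
105 [367. 332. 205. 152.]
120 [354. 351. 181. 148.]
135 [339. 367. 162. 156.]
150 [322. 377. 151. 177.]
165 [305. 382. 149. 211.]
180 [288. 382. 159. 258.]
```

Request:
{"method": "send_rows", "body": {
  "rows": [
    [0,0,-2,0,0,0],
    [0,0,-2,0,0,0],
    [0,0,0,0,0,0]
  ]
}}

```text
time: 7.87
tool_pos: [0.6236, 0.097, 0.0532]
ee_rot: [-3.136, 0.537, 3.112]
wrist_force: [3.1, -2.8, 8.9]
width: 0.0616
finger_force: 12.0
```

```bash
python3 see.py pics/w7.png; python3 - <<'E'
import cv2,numpy as np
for n in "4567":
    g=cv2.imread(f"pics/w{n}.png",0)
    c=g[:,240:250].mean(1); d=g[:,270:290].mean(1)
    print(n,[int(x) for x in d[120:400:6]])
E
```

```text
t 7.8667 tcp [0.6236 0.097  0.0532] pin [0.6308 0.0967 0.0411] tilt 59.2 w 0.0616 12.0 F [ 3.1 -2.8  8.9] q [ 0.1   0.07  1.85 -0.12  0.69 -1.37]
phi candidates [(843, 137, -4, 3), (756, 140, -2, 3), (741, 140, -4, 3), (720, 128, -2, 0), (689, 125, -4, 0), (684, 140, 4, 0)]
0 [334. 238. 430. 340.]
15 [353. 239. 399. 306.]
30 [368. 245. 367. 272.]
45 [378. 256. 333. 240.]
60 [382. 272. 298. 211.]
75 [382. 291. 265. 185.]
90 [376. 312. 233. 165.]
105 [366. 333. 205. 152.]
120 [353. 352. 180. 148.]
135 [338. 367. 161. 156.]
150 [322. 377. 150. 177.]
165 [305. 382. 149. 212.]
180 [288. 382. 160. 259.]
4 [47, 48, 47, 47, 69, 224, 241, 247, 223, 207, 239, 238, 220, 227, 236, 227, 212, 223, 226, 227, 231, 233, 234, 235, 235, 233, 232, 227, 227, 228, 228, 228, 226, 220, 208, 245, 247, 247, 247, 247, 153, 81, 82, 81, 79, 85, 93]
5 [39, 39, 39, 39, 40, 185, 201, 180, 176, 183, 191, 192, 190, 183, 190, 185, 184, 188, 199, 204, 207, 212, 214, 216, 216, 214, 211, 206, 203, 204, 205, 205, 201, 190, 200, 202, 180, 180, 178, 243, 245, 48, 39, 39, 43, 44, 44]
6 [49, 49, 49, 50, 50, 165, 235, 225, 194, 195, 206, 234, 231, 217, 213, 224, 235, 236, 236, 238, 240, 241, 241, 241, 241, 241, 240, 238, 237, 237, 238, 236, 228, 227, 229, 234, 234, 197, 235, 235, 103, 54, 54, 54, 53, 67, 77]
7 [51, 51, 52, 52, 52, 53, 224, 240, 221, 198, 210, 240, 235, 229, 223, 232, 240, 241, 241, 241, 243, 243, 244, 244, 244, 243, 243, 242, 241, 241, 241, 240, 223, 227, 233, 240, 238, 193, 195, 239, 238, 119, 56, 55, 61, 86, 82]
```

View pics/w7.png

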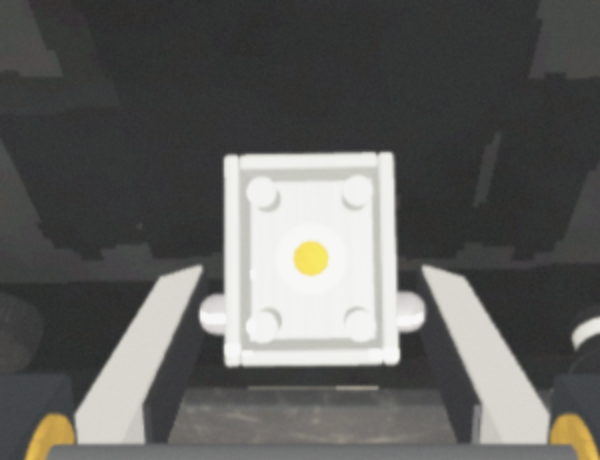

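The open face is seen squarely, rim rows 153 to 365, which matches φ≈133°. The housing is rolling over as planned, with its far corner standing at x≈0.612, so I'll continue the arc.

Request:
{"method": "send_rows", "body": {
  "rows": [
    [3.7,0,-2.2,0,-0.02,0],
    [3.5,0,-2.5,0,-0.02,0],
    [3,0,-2.5,0,-0.02,0],
    [2.7,0,-2.8,0,-0.02,0],
    [2.5,0,-3,0,-0.02,0],
    [2.3,0,-3.2,0,-0.02,0],
    [0,0,0,0,0,0]
  ]
}}

```text
time: 8.55
tool_pos: [0.6361, 0.0969, 0.0306]
ee_rot: [-3.139, 0.644, 3.109]
wrist_force: [1.3, -0.2, 0.4]
width: 0.0616
finger_force: 11.7
```

```bash
python3 see.py pics/w8.png
```

```text
t 8.55 tcp [0.6361 0.0969 0.0306] pin [0.6445 0.0966 0.0194] tilt 53.1 w 0.06155 11.7 F [ 1.3 -0.2  0.4] q [ 0.11  0.1   1.92 -0.18  0.49 -1.3 ]
phi candidates [(435, 176, -4, -3), (393, 185, -2, 0), (374, 68, 0, 3), (371, 185, 0, 0), (368, 191, -2, 3), (366, 83, -4, -3)]
0 [342. 237. 417. 326.]
15 [359. 240. 386. 292.]
30 [372. 249. 353. 259.]
45 [380. 262. 318. 227.]
60 [382. 279. 284. 199.]
75 [379. 299. 252. 176.]
90 [372. 320. 221. 158.]
105 [361. 340. 194. 149.]
120 [347. 358. 171. 150.]
135 [331. 371. 155. 163.]
150 [314. 379. 148. 189.]
165 [297. 382. 151. 229.]
180 [281. 380. 167. 280.]
```

Request:
{"method": "send_rows", "body": {
  "rows": [
    [1,0,-1.5,0,0,0],
    [0,0,-1.5,0,0,0],
    [0,0,-0.5,0,0,0],
    [0,0,0,0,0,0],
    [0,0,0,0,0,0]
  ]
}}

```text
time: 9.07
tool_pos: [0.6374, 0.0969, 0.0279]
ee_rot: [-3.139, 0.644, 3.11]
wrist_force: [1.5, 0.1, -0.3]
width: 0.0614
finger_force: 11.7
```

```bash
python3 see.py
```

```text
t 9.0667 tcp [0.6374 0.0969 0.0279] pin [0.6458 0.0966 0.0167] tilt 53.1 w 0.0614 11.7 F [ 1.5  0.1 -0.3] q [ 0.11  0.1   1.92 -0.19  0.48 -1.3 ]
phi candidates [(433, 179, -4, -3), (384, 80, -4, -3), (368, 182, 0, -3), (366, 182, 2, -3), (361, 71, 0, 0), (359, 152, 0, 3)]
```

Request:
{"method": "send_rows", "body": {
  "rows": [
    [0,0,-1,0,0,0],
    [0,0,0,0,0,0],
    [0,0,0,0,0,0]
  ],
  "grip": 61.7
}}

```text
time: 9.37
tool_pos: [0.6373, 0.0969, 0.0268]
ee_rot: [-3.139, 0.644, 3.11]
wrist_force: [1.3, 0.6, 0.1]
width: 0.0623
finger_force: 7.3
```

Request:
{"method": "send_rows", "body": {
  "rows": [
    [0,0,0,0,0,0],
    [0,0,0,0,0,0]
  ],
  "grip": 62.5
}}

```text
time: 9.53
tool_pos: [0.6371, 0.0968, 0.0266]
ee_rot: [-3.139, 0.643, 3.11]
wrist_force: [1.5, -0.0, -0.9]
width: 0.0625
finger_force: 1.2
```

Request:
{"method": "send_rows", "body": {
  "rows": [
    [0,0,0,0,0,0],
    [0,0,0,0,0,0],
    [0,0,0,0,0,0],
    [0,0,0,0,0,0]
  ],
  "grip": 85
}}

```text
time: 9.87
tool_pos: [0.6374, 0.0969, 0.027]
ee_rot: [-3.139, 0.644, 3.11]
wrist_force: [0.3, -0.1, 0.2]
width: 0.0841
finger_force: 0.0
```

Request:
{"method": "send_rows", "body": {
  "rows": [
    [-6,0,8,0,0,0],
    [-12,0,16,0,0,0],
    [-15,0,18,0,0,0],
    [-18,0,18,0,0,0],
    [-22,0,18,0,0,0],
    [-25,0,18,0,0,0],
    [-25,0,18,0,0,0],
    [0,0,0,0,0,0]
  ]
}}

```text
time: 10.53
tool_pos: [0.5135, 0.0975, 0.1465]
ee_rot: [-3.141, 0.653, 3.109]
wrist_force: [0.7, 1.0, -0.6]
width: 0.0846
finger_force: 0.0
```

```bash
python3 - <<'E'
from h import *
o=sensors.get_obs(); print(o["tool_pos"],o["ee_rot"],o["time"])
m=optics.camera_model("wrist"); im=optics.snapshot("wrist")
s=proj(m,house([.6458,.0966,.016],np.pi,-.035)); print(s.round(0).tolist())
cv2.imwrite("pics/w9f.png",im[:,:,::-1])
x0,y0=(s.min(0)-25).astype(int); x1,y1=(s.max(0)+25).astype(int); print(x0,y0,x1,y1)
c=im[max(y0,0):y1,max(x0,0):x1,::-1]; cv2.imwrite("pics/w9.png",c)
g=c.mean(2); _,t=cv2.threshold(g.astype(np.uint8),120,255,0); n,l,st,ce=cv2.connectedComponentsWithStats(t); print(st[1:][st[1:,4]>60])
E
```

```text
[0.51349633 0.09749993 0.14649349] [-3.14110554  0.65285261  3.1093937 ] 10.5333
[[348.0, 205.0], [310.0, 205.0], [349.0, 228.0], [309.0, 228.0], [351.0, 173.0], [308.0, 173.0], [353.0, 198.0], [307.0, 198.0]]
281 147 377 253
[[  19   29   59   56 2554]]
```

Request:
{"method": "send_rows", "body": {
  "rows": [
    [-15,0,8,0,0.11,0],
    [-15,0,8,0,0.11,0],
    [-10,-10,8,0,0.11,0],
    [0,-30,8,0,0.11,0],
    [0,-38,8,0,0.11,0],
    [0,-38,8,0,0.1,0],
    [0,-40,0,0,0,0],
    [0,-40,0,0,0,0]
  ],
  "grip": 60
}}

```text
time: 11.25
tool_pos: [0.476, -0.1015, 0.1879]
ee_rot: [-3.12, -0.007, 3.116]
wrist_force: [0.4, 0.1, 0.7]
width: 0.0599
finger_force: 0.0
```

Request:
{"method": "send_rows", "body": {
  "rows": [
    [0,-40,0,0,0,0],
    [0,-40,0,0,0,0],
    [0,-40,0,0,0,0],
    [0,-40,0,0,0,0],
    [0,-40,0,0,0,0],
    [0,-40,0,0,0,0],
    [0,-40,0,0,0,0],
    [0,0,0,0,0,0]
  ]
}}

```text
time: 11.92
tool_pos: [0.473, -0.3862, 0.1857]
ee_rot: [-3.118, -0.008, 3.109]
wrist_force: [-1.7, -0.0, -0.3]
width: 0.0597
finger_force: 0.0
```

```bash
python3 - <<'E'
from h import *
o=sensors.get_obs(); print(o["tool_pos"],o["ee_rot"],o["joint_positions"].round(2),o["time"])
R=Ro.from_euler("xyz",o["ee_rot"]).as_matrix(); print(R.round(3).tolist())
m=optics.camera_model("wrist"); im=optics.snapshot("wrist")
cv2.imwrite("pics/d1.png",im[:,:,::-1]); np.save("d1.npy",m,allow_pickle=True)
p=proj(m,[[.482,-.406,.046],[.482-.05,-.406,.026]]).round(0); print(p.tolist())
x,y=p[0].astype(int)
c=im[max(0,y-90):y+90,max(0,x-110):x+110,::-1]; print("crop origin",max(0,x-110),max(0,y-90),c.shape)
a=cv2.resize(c,None,fx=2.2,fy=2.2,interpolation=cv2.INTER_CUBIC)
b=cv2.resize(cv2.imread("pics/w9.png"),None,fx=3,fy=3,interpolation=cv2.INTER_CUBIC)
H=max(a.shape[0],b.shape[0]); f=lambda q:cv2.copyMakeBorder(q,0,H-q.shape[0],0,0,0)
cv2.imwrite("pics/comp.png",np.hstack([f(a),f(b)])); print(a.shape,b.shape)
E
```

```text
[ 0.47303736 -0.38617322  0.18566644] [-3.11833272 -0.00841766  3.10917772] [-0.77  0.23  1.3  -0.02  1.61 -2.3 ] 11.9167
[[-0.999, 0.032, -0.009], [0.032, 0.999, -0.023], [0.008, -0.023, -1.0]]
[[308.0, 209.0], [308.0, 153.0]]
crop origin 198 119 (180, 220, 3)
(396, 484, 3) (318, 288, 3)
```

View pics/comp.png

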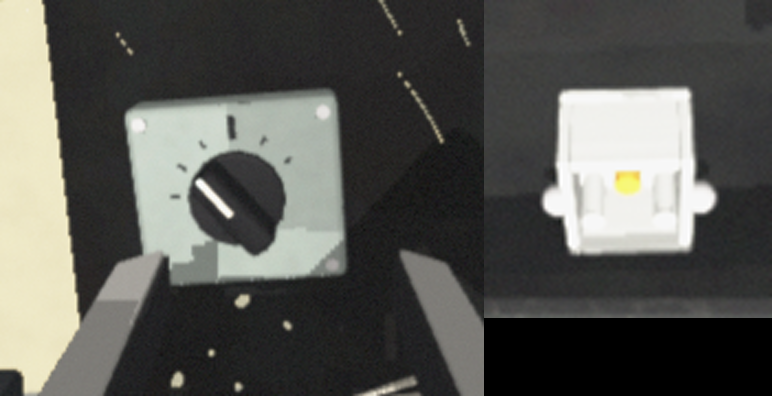

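The right half shows the housing open side up (lamp at (627,182)) and level. The left half shows the dial's skirt centre at (237,197), the pointer line (197,181)→(231,216) and the long mark at (231,127).

```bash
python3 - <<'E'
from h import *
m=np.load("d1.npy",allow_pickle=True).item()
P=lambda a,b:((a+.5)/2.2-.5+198,(b+.5)/2.2-.5+119)
w=lambda a,b,z:at_z(m,P(a,b),z)
a,b=w(197,181,.056),w(231,216,.056); print("pointer",a,b)
m1,m2=w(230.5,117,.026),w(232,139,.026); print("mark",m1,m2,np.linalg.norm(m1-m2))
sk=w(237,197,.034); print("skirt",sk)
c=[w(*q,.026) for q in [(127,110),(334,93),(346,272),(148,285)]]; print("corners",np.round(c,4).tolist()); print("centre",np.mean(c,0))
e1=c[1]-c[0]; e2=c[3]-c[0]; print("edges",np.linalg.norm(e1),np.linalg.norm(e2),"yaw",np.arctan2(-e1[0],e1[1]), np.arctan2(c[2][1]-c[1][1],c[2][0]-c[1][0]))
be=w(258,247,.05); print("bar end",be)
d=a-b; print("pointer dir",np.arctan2(d[1],d[0]))
E
```

```text
pointer [ 0.47125796 -0.42404579  0.056     ] [ 0.48673872 -0.4107732   0.056     ]
mark [ 0.45009651 -0.41184316  0.026     ] [ 0.46006974 -0.41168148  0.026     ] 0.009974535794558256
skirt [ 0.48487115 -0.40998768  0.034     ]
corners [[0.4456, -0.4578, 0.026], [0.4408, -0.3658, 0.026], [0.5251, -0.3613, 0.026], [0.5295, -0.4552, 0.026]]
centre [ 0.48526294 -0.410009    0.026     ]
edges 0.09215163038168872 0.08391861225368129 yaw 0.052775832536687835 0.05279452963005112
bar end [ 0.50292419 -0.40047372  0.05      ]
pointer dir -2.432840925453338
```

Request:
{"method": "send_rows", "body": {
  "rows": [
    [2,-3,-5,0,0,-0.12],
    [2,-3,-5,0,0,-0.12],
    [2,-3,-5,0,0,-0.12],
    [2,-3,-5,0,0,-0.12],
    [1,-3,-5,0,0,-0.12],
    [1,-3,-5,0,0,-0.12],
    [1,-3,-5,0,0,-0.12],
    [1,-3,-5,0,0,-0.12]
  ]
}}

```text
time: 12.63
tool_pos: [0.4869, -0.4019, 0.1477]
ee_rot: [-3.12, -0.007, 2.151]
wrist_force: [0.3, -0.2, 0.3]
width: 0.0601
finger_force: 0.0
```

Request:
{"method": "send_rows", "body": {
  "rows": [
    [0,0,0,0,0,-0.12],
    [0,0,0,0,0,-0.12],
    [0,0,0,0,0,-0.12],
    [0,0,0,0,0,-0.12],
    [0,0,0,0,0,-0.12],
    [0,0,0,0,0,-0.12],
    [0,0,0,0,0,-0.12],
    [0,0,0,0,0,-0.12]
  ],
  "grip": 50
}}

```text
time: 13.3
tool_pos: [0.4869, -0.4018, 0.1479]
ee_rot: [-3.118, -0.006, 1.191]
wrist_force: [-0.4, -0.2, -0.2]
width: 0.0497
finger_force: 0.0
```

Request:
{"method": "send_rows", "body": {
  "rows": [
    [0,0,0,0,0,-0.12],
    [0,0,0,0,0,-0.12],
    [0,0,0,0,0,-0.12],
    [0,0,0,0,0,-0.12],
    [0,0,0,0,0,0],
    [0,0,0,0,0,0]
  ]
}}

```text
time: 13.8
tool_pos: [0.4867, -0.4022, 0.1482]
ee_rot: [-3.118, -0.006, 0.72]
wrist_force: [0.2, -0.6, -0.4]
width: 0.0502
finger_force: 0.0
```

```bash
cat >> h.py <<'E'
def down(ang):
    "rotvec to make tool z down with y axis at yaw ang"
    y=np.array([np.cos(ang),np.sin(ang),0]); z=np.array([0,0,-1.])
    R=Ro.from_euler("xyz",sensors.get_obs()["ee_rot"]); return (Ro.from_matrix(np.c_[np.cross(y,z),y,z])*R.inv()).as_rotvec().round(3)
E
python3 - <<'E'
from h import *
o=sensors.get_obs(); print(o["tool_pos"],down(-.862),o["joint_positions"].round(2),o["time"])
m=optics.camera_model("wrist"); im=optics.snapshot("wrist"); cv2.imwrite("pics/d2.png",im[:,:,::-1]); np.save("d2.npy",m,allow_pickle=True)
# rectify top plane z=.056 patch into world-aligned 0.25 mm px; find white pointer
n=240; g=np.linspace(-.03,.03,n); X=np.array([(.485+u,-.410+v,.056) for u in g for v in g]); p=proj(m,X).astype(np.float32).reshape(n,n,2)
q=cv2.remap(im,p[...,0],p[...,1],1).mean(2)
print(q.max()); t=np.uint8(q>150); k,l,s,c=cv2.connectedComponentsWithStats(t)
for i in range(1,k):
    if s[i,4]>100:
        pts=np.argwhere(l==i)*.25; (cx,cy),(w,h),_=cv2.minAreaRect(pts.astype(np.float32)); mu=pts.mean(0); e,v=np.linalg.eigh(np.cov((pts-mu).T)); d=v[:,1]
        print(s[i,4],"centre mm",mu-30,"dims",w,h,"axis",np.arctan2(d[1],d[0]))
E
```

```text
[ 0.48672109 -0.40216221  0.14822618] [-0.021 -0.011 -0.011] [-0.78  0.31  1.27  0.01  1.58  0.07] 13.8
247.0
30454 centre mm [-6.10139062 -5.18886682] dims 59.74999237060547 59.74999237060547 axis 2.2324832476912495
```

```bash
cat > ptr.py <<'E'
from h import *
import sys
m=np.load(sys.argv[1]+".npy",allow_pickle=True).item(); im=cv2.imread(f"pics/{sys.argv[1]}.png",0)
n=240; g=np.linspace(-.03,.03,n)
for z in (.056,):
    X=np.array([(.485+u,-.410+v,z) for u in g for v in g]); p=proj(m,X).astype(np.float32).reshape(n,n,2)
    q=cv2.remap(im,p[...,0],p[...,1],1)
    for th in (120,150,180,205):
        k,l,s,c=cv2.connectedComponentsWithStats(np.uint8(q>th))
        for i in range(1,k):
            if 200<s[i,4]<3500:
                pts=np.argwhere(l==i)*.25; _,(w,h),_=cv2.minAreaRect(pts.astype(np.float32)); mu=pts.mean(0); e,v=np.linalg.eigh(np.cov((pts-mu).T)); d=v[:,1]
                if np.hypot(*(mu-30))<20: print(th,s[i,4],"centre mm",(mu-30).round(1),"dims",round(w,1),round(h,1),"axis",round(float(np.arctan2(d[1],d[0])),3),"radial",round(float(np.arctan2(*(mu-30)[::-1])),3))
E
python3 ptr.py d1; python3 ptr.py d2
```

```text
120 1377 centre mm [-6.3 -7.5] dims 21.5 4.3 axis -2.446 radial -2.273
150 1175 centre mm [-6.3 -7.5] dims 21.0 3.7 axis -2.448 radial -2.272
180 989 centre mm [-6.3 -7.5] dims 20.6 3.2 axis -2.448 radial -2.271
205 814 centre mm [-6.4 -7.5] dims 19.9 2.8 axis -2.448 radial -2.271
```

Request:
{"method": "send_rows", "body": {
  "rows": [
    [-0.5,-5,-10,-0.021,-0.011,-0.025],
    [0,-4,-20,0,0,0],
    [0,0,-20,0,0,0],
    [0,0,-18,0,0,0],
    [0,0,-10,0,0,0],
    [0,0,0,0,0,0],
    [0,0,0,0,0,0]
  ]
}}

```text
time: 14.43
tool_pos: [0.4859, -0.4118, 0.0706]
ee_rot: [3.141, -0.0, 0.692]
wrist_force: [0.8, 0.1, -0.1]
width: 0.0502
finger_force: 0.0
```

```bash
python3 - <<'E'
from h import *
o=sensors.get_obs(); print(o["tool_pos"],down(-.876),o["time"],o["wrist_force"].round(1))
E
```

```text
[ 0.48589482 -0.41177593  0.07061421] [0.    0.    0.003] 14.4333 [ 0.8  0.1 -0.1]
```

Request:
{"method": "send_rows", "body": {
  "rows": [
    [0,0.5,-6,0,0,0],
    [0,0,0,0,0,0],
    [0,0,0,0,0,0]
  ]
}}

```text
time: 14.68
tool_pos: [0.4862, -0.4118, 0.0658]
ee_rot: [3.139, -0.0, 0.691]
wrist_force: [0.2, -0.4, -0.5]
width: 0.0499
finger_force: 0.0
```

Request:
{"method": "send_rows", "body": {
  "rows": [
    [0,0,0,0,0,0],
    [0,0,0,0,0,0],
    [0,0,0,0,0,0],
    [0,0,0,0,0,0],
    [0,0,0,0,0,0],
    [0,0,0,0,0,0]
  ],
  "grip": 12.5
}}

```text
time: 15.18
tool_pos: [0.4857, -0.4113, 0.065]
ee_rot: [3.142, -0.0, 0.691]
wrist_force: [-2.1, 3.9, 3.2]
width: 0.0141
finger_force: 2.2
```

```bash
python3 - <<'E'
from h import *
o=sensors.get_obs(); print(o["tool_pos"],down(-.876),o["time"],o["wrist_force"].round(1),o["wrist_torque"].round(2),o["width"],o["finger_force"])
E
```

```text
[ 0.48567048 -0.41125141  0.06497226] [-0.     0.     0.004] 15.1833 [-2.1  3.9  3.2] [0.65 0.74 0.05] 0.014117798305193257 2.204422205686569
```

Request:
{"method": "send_rows", "body": {
  "rows": [
    [0,0,0,0,0,0],
    [0,0,0,0,0,0],
    [0,0,0,0,0,0]
  ],
  "grip": 11.5
}}

```text
time: 15.43
tool_pos: [0.4856, -0.4112, 0.065]
ee_rot: [-3.142, -0.0, 0.691]
wrist_force: [-2.7, 2.8, 2.8]
width: 0.0136
finger_force: 30.0
```

Request:
{"method": "send_rows", "body": {
  "rows": [
    [0,0,0,0,0,-0.08],
    [0,0,0,0,0,-0.08],
    [0,0,0,0,0,-0.08],
    [0,0,0,0,0,-0.08],
    [0,0,0,0,0,-0.08],
    [0,0,0,0,0,-0.08],
    [0,0,0,0,0,-0.08],
    [0,0,0,0,0,-0.076]
  ]
}}

```text
time: 16.1
tool_pos: [0.4854, -0.4106, 0.065]
ee_rot: [-3.14, 0.001, 0.051]
wrist_force: [-2.9, 3.4, 3.1]
width: 0.0138
finger_force: 30.0
```

Request:
{"method": "send_rows", "body": {
  "rows": [
    [0,0,0,0,0,0],
    [0,0,0,0,0,0],
    [0,0,0,0,0,0]
  ]
}}

```text
time: 16.35
tool_pos: [0.4854, -0.4106, 0.065]
ee_rot: [-3.14, 0.001, 0.057]
wrist_force: [-2.9, 4.6, 4.0]
width: 0.0139
finger_force: 30.0
```

```bash
python3 - <<'E'
from h import *
o=sensors.get_obs(); print(o["tool_pos"],down(-3.087+np.pi/2),o["time"],o["wrist_force"].round(1),o["wrist_torque"].round(2),o["width"],o["finger_force"])
E
```

```text
[ 0.48537661 -0.41056843  0.06495487] [-0.001 -0.001 -0.003] 16.35 [-2.9  4.6  4. ] [0.9  0.75 0.01] 0.013900514603221932 29.991669952869415
```

Aligned. I'll release, rise, and turn the camera back to check the pointer.

Request:
{"method": "send_rows", "body": {
  "rows": [
    [0,0,0,0,0,0],
    [0,0,0,0,0,0],
    [0,0,0,0,0,0]
  ],
  "grip": 50
}}

```text
time: 16.6
tool_pos: [0.4864, -0.4122, 0.065]
ee_rot: [3.139, -0.001, 0.056]
wrist_force: [0.1, 0.7, -0.9]
width: 0.0303
finger_force: 0.0
```

Request:
{"method": "send_rows", "body": {
  "rows": [
    [0,0,15,0,0,0],
    [0,0,25,0,0,0],
    [0,0,30,0,0,0],
    [0,0,30,0,0,0],
    [0,0,20,0,0,0.12],
    [0,0,0,0,0,0.12],
    [0,0,0,0,0,0.12],
    [0,0,0,0,0,0.12]
  ]
}}

```text
time: 17.27
tool_pos: [0.4865, -0.4124, 0.1859]
ee_rot: [3.137, -0.001, 0.542]
wrist_force: [0.3, -0.3, -0.3]
width: 0.0498
finger_force: 0.0
```

Request:
{"method": "send_rows", "body": {
  "rows": [
    [0,0,0,0,0,0.12],
    [0,0,0,0,0,0.12],
    [0,0,0,0,0,0.12],
    [0,0,0,0,0,0.12],
    [0,0,0,0,0,0.12],
    [0,0,0,0,0,0.12],
    [0,0,0,0,0,0.12],
    [0,0,0,0,0,0.12]
  ]
}}

```text
time: 17.93
tool_pos: [0.4862, -0.4121, 0.1849]
ee_rot: [3.14, 0.001, 1.502]
wrist_force: [-0.2, 0.1, 0.4]
width: 0.0499
finger_force: 0.0
```

Request:
{"method": "send_rows", "body": {
  "rows": [
    [0,0,0,0,0,0.12],
    [0,0,0,0,0,0.12],
    [0,0,0,0,0,0.12],
    [0,0,0,0,0,0.12],
    [0,0,0,0,0,0.12],
    [0,0,0,0,0,0.12],
    [0,0,0,0,0,0.12],
    [0,0,0,0,0,0.12]
  ]
}}

```text
time: 18.6
tool_pos: [0.4862, -0.4121, 0.1849]
ee_rot: [3.141, 0.001, 2.462]
wrist_force: [0.2, -0.2, 0.1]
width: 0.0499
finger_force: 0.0
```

Request:
{"method": "send_rows", "body": {
  "rows": [
    [0,0,0,0,0,0.12],
    [0,0,0,0,0,0.12],
    [0,0,0,0,0,0.12],
    [0,0,0,0,0,0.12],
    [0,0,0,0,0,0],
    [0,0,0,0,0,0]
  ]
}}

```text
time: 19.1
tool_pos: [0.4861, -0.4119, 0.1849]
ee_rot: [3.141, 0.0, 2.932]
wrist_force: [0.1, 0.3, -0.6]
width: 0.0498
finger_force: 0.0
```

```bash
cat > d3.py <<'E'
from h import *
o=sensors.get_obs(); print(o["tool_pos"],o["ee_rot"],o["time"])
m=optics.camera_model("wrist"); im=optics.snapshot("wrist"); cv2.imwrite("pics/d3.png",im[:,:,::-1]); np.save("d3.npy",m,allow_pickle=True)
n=320; g=np.linspace(-.04,.04,n); X=np.array([(.485+u,-.410+v,.026) for u in g for v in g]); p=proj(m,X).astype(np.float32).reshape(n,n,2)
q=cv2.remap(im,p[...,0],p[...,1],1).mean(2)
t=np.uint8(q<120); t[int(n*.5):]=0; k,l,s,c=cv2.connectedComponentsWithStats(t)
for i in range(1,k):
    if 120<s[i,4]<1500:
        pts=np.argwhere(l==i)*.25; _,(w,h),_=cv2.minAreaRect(pts.astype(np.float32)); mu=pts.mean(0)-40; e,v=np.linalg.eigh(np.cov((pts-mu).T)); d=v[:,1]
        print("mark",s[i,4],mu.round(1),"dims",round(w,1),round(h,1),"axis",round(float(np.arctan2(d[1],d[0])),3))
E
python3 d3.py; python3 ptr.py d3
```

```text
[ 0.48608289 -0.41189833  0.18486531] [3.14077167e+00 3.04172246e-04 2.93230345e+00] 19.1
mark 502 [-30.4  -1.9] dims 10.5 3.0 axis -3.12
120 1312 centre mm [-8.8 -1.3] dims 21.6 4.0 axis -3.083 radial -2.999
150 1112 centre mm [-8.8 -1.3] dims 21.1 3.5 axis -3.083 radial -2.998
180 928 centre mm [-8.7 -1.3] dims 20.5 3.0 axis -3.082 radial -2.996
205 757 centre mm [-8.7 -1.3] dims 19.8 2.6 axis -3.084 radial -2.995
```

```bash
python3 -c "
from bench import ticket
print(ticket.close_job())"
```

```text
the job is handed in; nothing more can be done
None
```

The housing was turned over under the shelf and now rests flat with its open side up, about 3 cm further in than it lay; the larger dimmer's pointer then measured about 0.02 rad from the long mark, and the job was handed in with about 19 s of the 66 s used (no verdict was returned).

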